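# Slide a fired tile off a ware board and lay it on the setter

### The job

The thin fired tile lies flat between the two guide sticks of the ware board, where fingers cannot get hold of it. Press lightly on it and slide it along the sticks, over the end leaf of unknown slope, until about a third of it hangs out over the open edge of the board and it lies there by itself, then take it by the overhanging end, lift it clear and lay it gently, flat and centred along the narrow setter bar. The tile is brittle: never press or knock it hard, never drop it, and leave the bowl, the jar and the wood block where they are.

Things in the scene. Friction and masses are not known exactly. Their poses are not given: they have to be found in the camera images.
- tile: thin off-white fired tile, 130 x 60 x 3.5 mm, 40 to 85 g; origin at the centre of its underside, x along its length. It lies between the sticks on the level part, its leading end 95 to 120 mm behind the open edge. Cracks if pressed on the board with over 12 N or knocked on the setter with over 25 N, so touch slowly (10 mm/s); 3 to 7 N under closed fingertips drags it (they may slip a little). Tips off if over half hangs out.
- ware_board: plywood ware board, fixed, 260 x 124 x 18 mm, on two wooden feet with rubber pads (it gives 1 mm under 15 N). Origin on the table under the middle of its open edge; x level, out over that edge (the way to slide), z up; board from x = -260 mm to 0, top 40 mm high on its level part, x < -90 mm. Two guide sticks 18 mm wide, 8 mm high run its whole length on top, inner faces 32 mm either side of the middle: a 64 mm channel, 2 mm play each side of the tile.
- open_edge (a point): middle of the board's open edge as it would be with a level leaf, 40 mm above the table, axes as ware_board. The last 90 mm of the board is an end leaf on a stiff hinge (it holds still under the tile and finger): it slopes up or down towards the edge by up to 0.12 rad, differently each time, and this is in no measured pose; the true edge is up to 11 mm higher or lower. Free space under and beyond the edge.
- setter: narrow bar of pale kiln brick, fixed to the table, 150 mm long (its x), 40 mm wide (its y), 40 mm high; origin at the centre of its underside. The tile is wider than the bar, so fingers holding the tile by its long sides pass down on either side of it.
- bowl: bystander: small white bowl, 90 mm across, 45 mm high; origin at the centre of its underside
- glaze_jar: bystander: jar, 60 mm across, 75 mm high; origin at the centre of its underside
- offcut: bystander: wood block 70 x 50 x 30 mm; origin at the centre of its underside
Things that resemble listed ones, but are neither listed nor needed, are in the scene too. Of the things shaped like the tile, the white one is meant.

How it is judged:
On the way, in this order (a step that is already met when the one before it is completed fails the run):
1. the tile lies on the board untouched, flat between the sticks, with at least 30 mm of it over the open edge (x of tile in the frame of ware_board above -0.035 m and contact force between the fingers and tile below 0.05 N and contact force between tile and ware_board above 0.1 N and angle between tile's own z axis and vertical below 0.16 rad and linear speed of tile below 0.02 m/s), for 0.2 s.
2. the tile is held by its overhanging end and lifted clear of the board (height (world z) of tile above 0.06 m and contact force between tile and ware_board below 0.01 N and contact force between the fingers and tile above 1 N), for 0.2 s.
At the end, for the whole second after the job is handed in: the tile lies flat and at rest on top of the setter, centred within 20 mm along the bar and 12 mm across it, its length along the bar within 10 degrees, released (x of tile in the frame of setter between -0.02 and 0.02 m and y of tile in the frame of setter between -0.012 and 0.012 m and z of tile in the frame of setter between 0.037 and 0.043 m and angle between the x axis of tile and the x axis of setter, either way round below 0.17 rad and angle between tile's own z axis and vertical below 0.05 rad and linear speed of tile below 0.01 m/s); the robot touches nothing.
It fails at once if the tile is pressed onto the board with more than 12 N (contact force between tile and ware_board above 12 N).
It fails at once if the tile is knocked or pressed onto the setter with more than 25 N (contact force between tile and setter above 25 N).
It fails at once if the tile falls off the board or the setter (height (world z) of tile below 0.02 m).
It fails at once if the tile is let go more than 15 mm above the setter or board (height (world z) of tile above 0.057 m and contact force between the fingers and tile below 0.01 N).
It fails at once if a bystander (bowl, jar, wood block) is moved more than 25 mm (distance of any of bowl, glaze_jar, offcut from where it was at the start of the episode above 0.025 m).
It also fails if it takes over 72 s, if anything falls off the work surface, if the arm or the gripper's body presses on something with over 40 N, if the wrist force passes 120 N, or if a joint passes its speed limit or range.

### The arm

A 6-joint arm with a two-finger parallel gripper is mounted at the origin on the work surface. World frame = base frame: x ahead of the robot, y to its left, z up, the work surface at z = 0. Lengths are in m, angles in rad, forces in N, time in s.
With the tool pointing down it reaches from about 0.3 to 0.85 m from the base axis. Payload 4.2 kg.
Tool frame: the origin (TCP) lies on the centre line of the jaws, within the pads' length; the fingertips stand 25 mm ahead of it and the grasp point (between the pads) lies 6 mm ahead of it; z points along the fingers, y is the line along which they close (so a half turn about z gives the same grasp; the last joint's range is limited). The gripper opens to 91 mm and grips with 3 to 60 N. Pads are 32 mm wide; open, the fingers measure 118 mm over their backs; the gripper's body (76 mm by 178 mm) begins 60 mm behind the grasp point.
Start: joints at [1.201, 0.32, 1.565, -0, 1.257, -0.02], TCP at [0.197, 0.54, 0.239] pointing down, gripper open.
Joint ranges: [-3.11, 3.11], [-0.84, 2.01], [0.21, 2.61], [-1.34, 4.49], [0.05, 2.63], [-2.56, 2.56]. Speed limits (rad/s): [2.57, 2.57, 3.14, 3.14, 3.14, 3.14].

### API

Orientations are given as a unit quaternion [x, y, z, w].
In Python, from rig import r gives the robot as it stands. The module is installed in compiled form; this text tells all that it offers.
- The arm moves only by the tool jog_arm, never from a script. Its argument "plan" is a list of rows, each a list of 7 numbers: the turn, a rotation vector about the tool's x, y, z in degrees, then the shift along the tool's x, y, z in mm, then the gripper's target within -1 to 1 (fully open at 1, half-way at 0, shut at -1). In form: [[wx, wy, wz, tx, ty, tz, jaw], ...]. A call has 1 to 5 rows; each row is the pose to reach, as a shift and turn from the pose commanded when the call began, along the tool's axes at that moment; what a row does not reach only later rows make up. A row lasts 1/8 s, in which the tool goes at most 62.5 mm and 10.7 degrees, less where a joint would pass 70% of its speed; a pose out of reach is approached as far as the arm can. A call with a gripper value outside its range is refused whole. The fingers move at their own pace and stop on an object; the grip force is fixed at half the most. Time passes only in rows, so rows that repeat a pose let the fingers close. It gives the time, the measured TCP pose, the force, the opening and the grip force at its end, in the units of the state.
- r.sense(): the state, without advancing time (a new reading comes with each control period).
- r.get_image(name): name is "side" or "top"; returns (picture, depth): 384x512x3 uint8, blue, green, red; 384x512 float32, m along the optical axis (not along the pixel's ray), 0 where there is no reading.
- r.camera_model(name): a dict with "fx", "fy", "cx", "cy" (pixels), "k1" (the pictures are not rectified: a ray, as slopes to the right and down, at radius r is drawn at 1 + k1 r^2 times it, then the intrinsics apply), "view" (4x4, takes a point from world to camera coordinates). Camera axes: x right, y up, looking along -z (the intrinsics and any distortion apply to the point x, -y, -z); pixel columns grow to the right and rows downward; lengths in m; the calibration is good to about 2 mm. A picture is of the moment at which its call begins. camera_model takes no time and is no camera call.
- r.sign_off(): hands the job in; it is judged then, once.
The state is a dict: "time_s": time; "qpos": joint angles; "joint_velocities": joint speeds; "effort": joint torques, N m; "tcp_pos": TCP position; "eef_rot": TCP orientation; "ft_force": force on the tool from outside, world axes, zero at the start; "wrist_torque": the same for the moment, N m; "gripper_width": finger opening in m; "grasp_force": force on a finger pad.
Only numpy, scipy, OpenCV 4.12 (cv2) and the standard library are available. Lean on these libraries where they do the work, as an engineer would, in place of code of your own. Each camera call takes 0.05 s, during which the arm holds its last target. There are 200 camera calls.

## Working session

There is one attempt and no reset: what is moved stays moved. The work goes in short steps, Python scripts to look and compute and a tool call to move; the robot and the scene stay as the last step left them, time stands still between calls to the robot, and variables do not carry over. Pictures are saved under pics/ and viewed, at most 10 in all, crops included, and the job is handed in when it is done.

Besides the shell and the picture viewer there is one more tool, called after "Request:" by a JSON object that holds its "api" and its "payload", one argument or row to a line. jog_arm: Moves the arm, as the interface text tells. Its arguments: {"type":"object","properties":{"plan":{"type":"array","items":{"type":"array","items":{"type":"number"}}}},"required":["plan"]}

```bash
mkdir -p pics; cat > h.py <<'E'
import numpy as np, cv2
from rig import r
def world(name, depth, us, vs):
    m=r.camera_model(name); us=np.asarray(us,float); vs=np.asarray(vs,float)
    d=dirs(m,us,vs); z=depth[vs.astype(int),us.astype(int)]
    pc=np.stack([d[:,0]*z,-d[:,1]*z,-z],1)
    V=np.array(m["view"]); return (pc-V[:3,3])@V[:3,:3]
def dirs(m,us,vs):
    K=np.array([[m["fx"],0,m["cx"]],[0,m["fy"],m["cy"]],[0,0,1]]); D=np.array([m["k1"],0,0,0])
    return cv2.undistortPoints(np.stack([us,vs],1).reshape(-1,1,2).astype(float),K,D).reshape(-1,2)
def onplane(name,us,vs,h):
    m=r.camera_model(name); V=np.array(m["view"]); d=dirs(m,np.asarray(us,float),np.asarray(vs,float))
    dw=np.c_[d[:,0],-d[:,1],-np.ones(len(d))]@V[:3,:3]; c=-V[:3,:3].T@V[:3,3]
    return c+dw*((h-c[2])/dw[:,2])[:,None]
def pix(name,P):
    m=r.camera_model(name); V=np.array(m["view"]); p=np.atleast_2d(P)@V[:3,:3].T+V[:3,3]
    x=p[:,0]/-p[:,2]; y=p[:,1]/p[:,2]; s=1+m["k1"]*(x*x+y*y)
    return np.c_[m["fx"]*x*s+m["cx"], m["fy"]*y*s+m["cy"]]
E
python3 - <<'E'
from h import *
s=r.sense(); print(s)
for n in("top","side"):
    im,d=r.get_image(n); cv2.imwrite(f"pics/{n}0.png",im); np.savez(f"{n}0.npz",im=im,d=d)
    m=r.camera_model(n); V=np.array(m["view"]); print(n,m["fx"],m["k1"],-V[:3,:3].T@V[:3,3],-V[2,:3])
E
```

```text
{'time_s': 0.0, 'qpos': array([ 1.20103627e+00,  3.20285665e-01,  1.56567703e+00,  1.83470802e-05,
        1.25736131e+00, -1.99975968e-02]), 'joint_velocities': array([-0.00103991,  0.00205209,  0.00073182, -0.00044832, -0.00045121,
        0.00083867]), 'effort': array([-1.36585633e-03, -4.12460446e+01, -2.31970417e+01,  7.24014686e-02,
        4.59524291e-02, -1.67341805e-04]), 'tcp_pos': array([0.19686726, 0.53976675, 0.23812458]), 'eef_rot': array([ 1.73993907e-01,  9.84746348e-01, -8.47598917e-04, -1.76194866e-04]), 'ft_force': array([-0.24810835,  0.32554989,  0.05006055]), 'wrist_torque': array([-0.0293097 ,  0.01942029, -0.00082529]), 'grasp_force': 0.0, 'gripper_width': 0.09108541177870759}
top 375.2374334783252 -0.11933450977178099 [0.41699238 0.02796043 1.27288413] [ 0.0999771  -0.01123623 -0.99492629]
side 470.324172790645 -0.005969824283310031 [-0.18676733 -1.03979344  1.06521078] [ 0.44963661  0.65497286 -0.6073199 ]
```

View pics/top0.png

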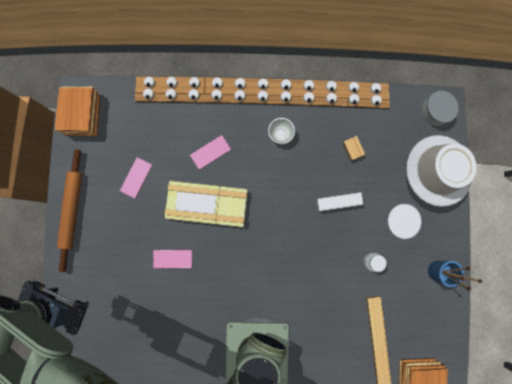

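View pics/side0.png

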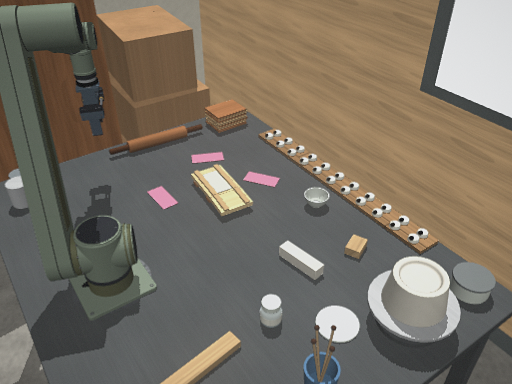

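Top view: board about (206,204), white tile about (196,203) with the leaf and open edge on the right. The setter is at (340,202), bowl (281,131), jar (375,262) and wood block (355,148). Now I'll measure them.

```bash
python3 - <<'E'
from h import *
z=np.load("top0.npz"); im,d=z["im"],z["d"]; hsv=cv2.cvtColor(im,cv2.COLOR_BGR2HSV)
def rect(mask,roi,h,nm):
    m=np.zeros(mask.shape,np.uint8); x0,y0,x1,y1=roi; m[y0:y1,x0:x1]=mask[y0:y1,x0:x1]
    c=max(cv2.findContours(m,0,cv2.CHAIN_APPROX_NONE)[0],key=cv2.contourArea).reshape(-1,2)
    P=onplane("top",c[:,0],c[:,1],h)[:,:2]
    (cx,cy),(w,l),a=cv2.minAreaRect((P*1000).astype(np.float32)); b=cv2.boxPoints(((cx,cy),(w,l),a))
    e=max([b[1]-b[0],b[2]-b[1]],key=np.linalg.norm); 
    print(nm,"c",round(cx,1),round(cy,1),"size",round(w,1),round(l,1),"ang",round(np.degrees(np.arctan2(e[1],e[0])),2))
    return c
S=hsv[...,1];V=hsv[...,2]
white=((S<40)&(V>150)).astype(np.uint8)
print(hsv[203,196],hsv[203,232],hsv[187,205],hsv[202,340])
rect(white,(165,180,250,228),.0435,"tile")
c=rect(white,(310,185,370,220),.04,"setter")
rect(((S>60)&(V>90)).astype(np.uint8),(150,170,260,235),.048,"board(all)")
rect(((V>120)).astype(np.uint8),(150,170,260,235),.048,"board(bright)")
for n,u,v in(("boardcentre",206,204),("bowl",281,131),("jar",375,262),("offcut",355,148)):
    print(n,world("top",d,[u],[v])[0].round(3))
# profile of heights along board channel
P=world("top",d,*[a.ravel() for a in np.meshgrid(np.arange(160,255),np.arange(178,232))]); np.save("bp.npy",P)
print("setter z",np.median(world("top",d,c[:,0],c[:,1])[:,2]))
z=np.load("side0.npz");
E
```

```text
[109   9 224] [ 31  76 215] [ 29  75 210] [107  10 224]
tile c 496.1 215.1 size 132.7 61.9 ang 85.37
setter c 511.5 -263.3 size 41.2 150.8 ang -80.26
board(all) c 492.2 180.5 size 262.4 124.5 ang 85.35
board(bright) c 494.0 182.5 size 264.2 127.0 ang 85.11
boardcentre [0.491 0.179 0.047]
bowl [ 0.751 -0.065  0.01 ]
jar [ 0.315 -0.371  0.074]
offcut [ 0.695 -0.318  0.028]
setter z 0.03898905736829963
```

```bash
python3 - <<'E'
from h import *
def prof(P,nm,e=np.array([.4824,.0515]),a=np.radians(-94.65)):
    u=np.array([np.cos(a),np.sin(a)]); v=np.array([-u[1],u[0]])
    x=(P[:,:2]-e)@u; y=(P[:,:2]-e)@v
    for lo in range(-270,20,10):
        q=(x>lo/1e3)&(x<(lo+10)/1e3); ch=q&(abs(y)<.024); st=q&(abs(abs(y)-.042)<.006)
        f=lambda k:(round(np.median(P[k,2])*1e3,1),k.sum()) if k.any() else None
        print(nm,lo+5,"chan",f(ch),"stick",f(st))
prof(np.load("bp.npy"),"top")
z=np.load("side0.npz"); uu,vv=[a.ravel() for a in np.meshgrid(np.arange(180,260),np.arange(155,225))]
prof(world("side",z["d"],uu,vv),"side")
s=z["im"][140:230,150:290]; t=np.load("top0.npz")["im"][170:240,150:260]
cv2.imwrite("pics/c1.png",np.hstack([cv2.resize(s,(400,360)),cv2.resize(t,(400,360))]))
E
```

```text
top -265 chan (np.float64(36.6), np.int64(8)) stick (np.float64(50.1), np.int64(1))
top -255 chan (np.float64(39.7), np.int64(39)) stick (np.float64(48.5), np.int64(22))
top -245 chan (np.float64(42.2), np.int64(43)) stick (np.float64(47.9), np.int64(23))
top -235 chan (np.float64(40.8), np.int64(48)) stick (np.float64(50.3), np.int64(22))
top -225 chan (np.float64(44.0), np.int64(37)) stick (np.float64(48.8), np.int64(22))
top -215 chan (np.float64(44.7), np.int64(41)) stick (np.float64(49.2), np.int64(21))
top -205 chan (np.float64(45.2), np.int64(48)) stick (np.float64(48.3), np.int64(23))
top -195 chan (np.float64(45.5), np.int64(41)) stick (np.float64(49.2), np.int64(23))
top -185 chan (np.float64(44.4), np.int64(45)) stick (np.float64(49.7), np.int64(21))
top -175 chan (np.float64(44.1), np.int64(45)) stick (np.float64(49.2), np.int64(23))
top -165 chan (np.float64(44.7), np.int64(46)) stick (np.float64(49.6), np.int64(19))
top -155 chan (np.float64(44.3), np.int64(43)) stick (np.float64(49.3), np.int64(24))
top -145 chan (np.float64(44.8), np.int64(44)) stick (np.float64(49.2)
[... 3167 characters left out ...]
6.5), np.int64(12))
side -55 chan (np.float64(39.1), np.int64(20)) stick (np.float64(47.0), np.int64(11))
side -45 chan (np.float64(38.0), np.int64(27)) stick (np.float64(45.2), np.int64(18))
side -35 chan (np.float64(37.7), np.int64(25)) stick (np.float64(44.0), np.int64(11))
side -25 chan (np.float64(36.1), np.int64(27)) stick (np.float64(44.3), np.int64(13))
side -15 chan (np.float64(32.7), np.int64(47)) stick (np.float64(40.9), np.int64(24))
side -5 chan (np.float64(24.7), np.int64(67)) stick (np.float64(23.2), np.int64(46))
side 5 chan (np.float64(5.4), np.int64(52)) stick (np.float64(21.7), np.int64(25))
side 15 chan (np.float64(0.6), np.int64(26)) stick (np.float64(1.3), np.int64(13))
```

View pics/c1.png

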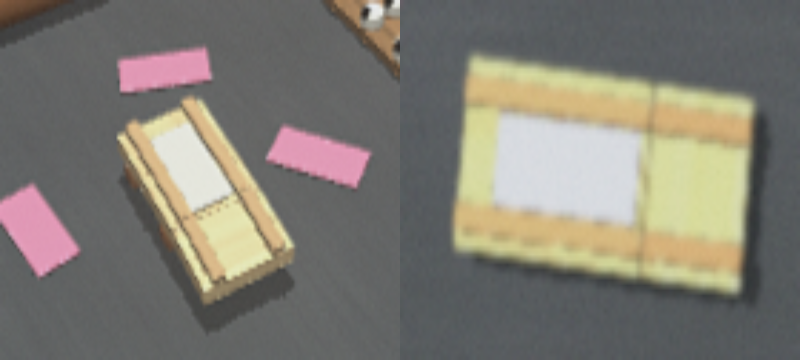

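The crop shows the tile in the channel, with the hinge line just ahead of its leading end. Measured leaf: slopes down about 0.07 rad, with the edge about 34.5 mm high. The sizes check out. Next, work out the move to above the tile.

```bash
cat >> h.py <<'E'
from scipy.spatial.transform import Rotation as Ro
E0=np.array([.4824,.0515]); A=np.radians(-94.65); U=np.array([np.cos(A),np.sin(A)])
def Rt(yaw_y,tilt=0): # tool y heading (deg), z down, then tilt about tool y (deg)
    a=np.radians(yaw_y); y=np.array([np.cos(a),np.sin(a),0]); z=np.array([0,0,-1.]); x=np.cross(y,z)
    return Ro.from_matrix(np.c_[x,y,z])*Ro.from_euler('y',tilt,degrees=True)
def go(p,R):
    s=r.sense(); C=Ro.from_quat(s["eef_rot"]); 
    print("turn",np.degrees((C.inv()*R).as_rotvec()).round(2),"shift",(C.inv().apply(np.array(p)-s["tcp_pos"])*1e3).round(1),
      "| t",round(s["time_s"],2),"tcp",(s["tcp_pos"]*1e3).round(1),"F",s["ft_force"].round(2),"w",round(s["gripper_width"],4))
E
python3 - <<'E'
from h import *
print(Rt(-4.65).as_matrix().round(2), U)
go([.4973,.230,.11],Rt(-4.65))
E
```

```text
[[ 0.08  1.    0.  ]
 [ 1.   -0.08  0.  ]
 [ 0.    0.   -1.  ]] [-0.08106875 -0.99670851]
turn [-8.000e-02  6.000e-02  7.461e+01] shift [-388.4 -187.9  128.5] | t 0.1 tcp [196.9 539.8 238.2] F [ 0.2  -1.02  0.69] w 0.0912
```

Request:
{"api": "jog_arm", "payload": {
  "plan": [
    [0,0,10,-50,-24,10,-1],
    [0,0,20,-100,-48,20,-1],
    [0,0,30,-150,-72,30,-1],
    [0,0,40,-200,-96,45,-1],
    [0,0,50,-250,-120,60,-1]
  ]
}}

```text
time_s: 0.72
tcp_pos: [0.3917, 0.3403, 0.1784]
eef_rot: [0.576, 0.817, 0.0, -0.0]
ft_force: [-0.1, 0.1, 0.9]
gripper_width: 0.0439
grasp_force: 0.0
```

```bash
python3 - <<'E'
from h import *
go([.4973,.230,.11],Rt(-4.65))
E
```

```text
turn [-0.   -0.   24.29] shift [-139.4   62.4   68.4] | t 0.72 tcp [391.7 340.3 178.4] F [-0.07  0.06  0.91] w 0.0439
```

Request:
{"api": "jog_arm", "payload": {
  "plan": [
    [0,0,10,-50,22,25,-1],
    [0,0,20,-100,45,50,-1],
    [0,0,24.3,-139.4,62.4,68.4,-1],
    [0,0,24.3,-139.4,62.4,68.4,-1],
    [0,0,24.3,-139.4,62.4,68.4,-1]
  ]
}}

```text
time_s: 1.35
tcp_pos: [0.4966, 0.2323, 0.1105]
eef_rot: [0.733, 0.68, -0.0, -0.0]
ft_force: [0.9, 1.3, 0.1]
gripper_width: 0.0005
grasp_force: 0.0
```

```bash
python3 - <<'E'
from h import *
go([.4973,.230,.11],Rt(-4.65))
im,d=r.get_image("side"); cv2.imwrite("pics/c2.png",cv2.resize(im[60:260,120:320],(600,600),interpolation=2))
E
```

```text
turn [-0.04 -0.01  0.32] shift [-2.3  0.9  0.5] | t 1.35 tcp [496.6 232.3 110.5] F [0.91 1.3  0.12] w 0.0005
```

View pics/c2.png

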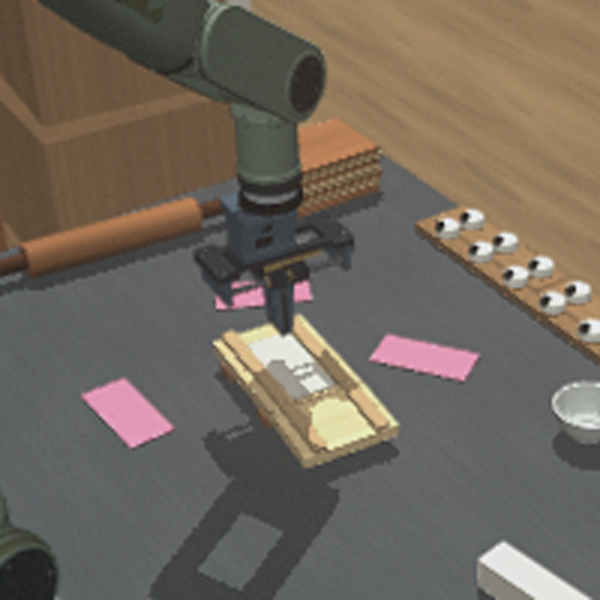

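The closed fingers stand over the tile's channel at (285,325) in the crop, with nothing in the way. Descend.

Request:
{"api": "jog_arm", "payload": {
  "plan": [
    [0,0,0,0,0,10,-1],
    [0,0,0,0,0,20,-1],
    [0,0,0,0,0,30,-1],
    [0,0,0,0,0,34,-1],
    [0,0,0,0,0,34,-1]
  ]
}}

```text
time_s: 2.02
tcp_pos: [0.4969, 0.232, 0.0761]
eef_rot: [0.733, 0.68, -0.0, -0.0]
ft_force: [0.5, 0.3, 0.1]
gripper_width: -0.0
grasp_force: 0.0
```

```bash
python3 - <<'E'
from h import *
go([.4973,.230,.069],Rt(-4.65))
E
```

```text
turn [-0.04  0.02  0.31] shift [-2.   0.6  7.1] | t 2.02 tcp [496.9 232.   76.1] F [0.52 0.28 0.13] w -0.0
```

Request:
{"api": "jog_arm", "payload": {
  "plan": [
    [0,0,0,0,0,1.3,-1],
    [0,0,0,0,0,2.6,-1],
    [0,0,0,0,0,3.9,-1],
    [0,0,0,0,0,5.2,-1],
    [0,0,0,0,0,6.2,-1]
  ]
}}

```text
time_s: 2.65
tcp_pos: [0.497, 0.2321, 0.0703]
eef_rot: [0.733, 0.68, 0.0, -0.0]
ft_force: [-0.7, -0.6, 0.3]
gripper_width: 0.0005
grasp_force: 0.0
```

Request:
{"api": "jog_arm", "payload": {
  "plan": [
    [0,0,0,0,0,0.5,-1],
    [0,0,0,0,0,1.0,-1],
    [0,0,0,0,0,1,-1]
  ]
}}

```text
time_s: 3.02
tcp_pos: [0.497, 0.232, 0.0693]
eef_rot: [0.733, 0.68, 0.0, -0.0]
ft_force: [0.1, -0.1, 0.8]
gripper_width: 0.0009
grasp_force: 0.0
```

Request:
{"api": "jog_arm", "payload": {
  "plan": [
    [0,0,0,0,0,0.4,-1],
    [0,0,0,0,0,0.4,-1]
  ]
}}

```text
time_s: 3.28
tcp_pos: [0.497, 0.2321, 0.0689]
eef_rot: [0.733, 0.68, 0.0, -0.0]
ft_force: [-0.2, 0.9, 0.1]
gripper_width: 0.0001
grasp_force: 0.0
```

Request:
{"api": "jog_arm", "payload": {
  "plan": [
    [0,0,0,0,0,0.4,-1],
    [0,0,0,0,0,0.4,-1]
  ]
}}

```text
time_s: 3.52
tcp_pos: [0.4971, 0.2321, 0.0687]
eef_rot: [0.733, 0.68, 0.0, 0.0]
ft_force: [-0.3, -0.1, 1.1]
gripper_width: 0.0008
grasp_force: 0.7
```

Request:
{"api": "jog_arm", "payload": {
  "plan": [
    [0,0,0,0,0,0.3,-1],
    [0,0,0,0,0,0.3,-1]
  ]
}}

```text
time_s: 3.78
tcp_pos: [0.4971, 0.2321, 0.0685]
eef_rot: [0.733, 0.68, 0.0, 0.0]
ft_force: [-1.4, -0.6, 3.8]
gripper_width: 0.0003
grasp_force: 1.9
```

Request:
{"api": "jog_arm", "payload": {
  "plan": [
    [0,0,0,0,0,0.2,-1],
    [0,0,0,0,0,0.2,-1]
  ]
}}

```text
time_s: 4.03
tcp_pos: [0.4971, 0.2321, 0.0684]
eef_rot: [0.733, 0.68, 0.0, 0.0]
ft_force: [-0.7, -0.9, 5.4]
gripper_width: 0.0002
grasp_force: 2.7
```

Request:
{"api": "jog_arm", "payload": {
  "plan": [
    [0,0,0,-1,0,0,-1],
    [0,0,0,-3,0,0,-1],
    [0,0,0,-5.5,0,0,-1],
    [0,0,0,-8,0,0,-1],
    [0,0,0,-10,0,0,-1]
  ]
}}

```text
time_s: 4.65
tcp_pos: [0.497, 0.2223, 0.0684]
eef_rot: [0.733, 0.68, 0.001, 0.0]
ft_force: [-0.0, 1.9, 5.7]
gripper_width: 0.0005
grasp_force: 2.6
```

```bash
cat >> h.py <<'E'
def tile(name="top",roi=(160,180,290,235),h=.0435):
    im,d=r.get_image(name); hs=cv2.cvtColor(im,cv2.COLOR_BGR2HSV); x0,y0,x1,y1=roi
    m=np.zeros(d.shape,np.uint8); m[y0:y1,x0:x1]=((hs[...,1]<40)&(hs[...,2]>140))[y0:y1,x0:x1]
    c=np.argwhere(m)[:,::-1]; P=onplane(name,c[:,0],c[:,1],h)[:,:2]; X=(P-E0)@U
    print(name,"white px",len(c),"board x range mm",(np.percentile(X,[1,99])*1e3).round(1)); return im,d,c
E
python3 - <<'E'
from h import *
s=r.sense(); print("finger x",(s["tcp_pos"][:2]-E0)@U); im,d,c=tile(); tile("side",(180,140,290,260))
E
```

```text
finger x -0.1714212318093555
top white px 714 board x range mm [-285.3  -92. ]
side white px 411 board x range mm [-279.9  284. ]
```

Request:
{"api": "jog_arm", "payload": {
  "plan": [
    [0,0,0,-4,0,0,-1],
    [0,0,0,-8,0,0,-1],
    [0,0,0,-12,0,0,-1],
    [0,0,0,-16,0,0,-1],
    [0,0,0,-20,0,0,-1]
  ]
}}

```text
time_s: 5.38
tcp_pos: [0.4954, 0.2023, 0.0685]
eef_rot: [0.733, 0.68, 0.001, 0.0]
ft_force: [0.5, 1.7, 5.2]
gripper_width: 0.0003
grasp_force: 2.7
```

Request:
{"api": "jog_arm", "payload": {
  "plan": [
    [0,0,0,-4,0,0,-1],
    [0,0,0,-8,0,0,-1],
    [0,0,0,-12,0,0,-1],
    [0,0,0,-16,0,0,-1],
    [0,0,0,-20,0,0,-1]
  ]
}}

```text
time_s: 6.0
tcp_pos: [0.4939, 0.1823, 0.0684]
eef_rot: [0.733, 0.68, 0.001, 0.0]
ft_force: [0.5, 2.5, 6.1]
gripper_width: 0.0004
grasp_force: 2.7
```

```bash
python3 - <<'E'
from h import *
s=r.sense(); print("finger x",(s["tcp_pos"][:2]-E0)@U); tile(roi=(200,180,290,225)); tile("side",(190,160,290,220))
E
```

```text
finger x -0.13134681303377452
top white px 258 board x range mm [-153.1  -51.3]
side white px 286 board x range mm [-176.5  -46.2]
```

Request:
{"api": "jog_arm", "payload": {
  "plan": [
    [0,0,0,-4,0,0,-1],
    [0,0,0,-8,0,0,-1],
    [0,0,0,-12,0,0,-1],
    [0,0,0,-16,0,0,-1],
    [0,0,0,-20,0,0,-1]
  ]
}}

```text
time_s: 6.72
tcp_pos: [0.4923, 0.1624, 0.0684]
eef_rot: [0.733, 0.68, 0.001, 0.0]
ft_force: [0.3, 2.6, 5.1]
gripper_width: 0.0006
grasp_force: 2.8
```

Request:
{"api": "jog_arm", "payload": {
  "plan": [
    [0,0,0,-3,0,0,-1],
    [0,0,0,-6,0,0,-1],
    [0,0,0,-9,0,0,-1],
    [0,0,0,-12,0,0,-1]
  ]
}}

```text
time_s: 7.22
tcp_pos: [0.4914, 0.1504, 0.0684]
eef_rot: [0.734, 0.68, 0.001, 0.0]
ft_force: [0.6, 2.5, 5.4]
gripper_width: 0.0001
grasp_force: 2.8
```

Request:
{"api": "jog_arm", "payload": {
  "plan": [
    [0,0,0,-3,0,0,-1],
    [0,0,0,-6,0,0,-1],
    [0,0,0,-9,0,0,-1],
    [0,0,0,-12,0,0,-1]
  ]
}}

```text
time_s: 7.72
tcp_pos: [0.4905, 0.1385, 0.0684]
eef_rot: [0.734, 0.68, 0.001, 0.0]
ft_force: [1.2, 2.4, 5.2]
gripper_width: 0.0004
grasp_force: 2.8
```

Request:
{"api": "jog_arm", "payload": {
  "plan": [
    [0,0,0,-3,0,0,-1],
    [0,0,0,-6,0,0,-1],
    [0,0,0,-9,0,0,-1]
  ]
}}

```text
time_s: 8.1
tcp_pos: [0.4898, 0.1295, 0.0684]
eef_rot: [0.734, 0.68, 0.001, 0.0]
ft_force: [-0.3, 2.7, 5.6]
gripper_width: 0.0007
grasp_force: 2.8
```

```bash
python3 - <<'E'
from h import *
s=r.sense(); print("finger x",(s["tcp_pos"][:2]-E0)@U); tile(roi=(200,180,290,225),h=.039); tile("side",(190,160,290,235),h=.039)
E
```

```text
finger x -0.0783045726607407
top white px 544 board x range mm [-153.1    1.1]
side white px 317 board x range mm [-130.7    5.4]
```

Request:
{"api": "jog_arm", "payload": {
  "plan": [
    [0,0,0,-3,0,0,-1],
    [0,0,0,-6,0,0.2,-1],
    [0,0,0,-9,0,0.4,-1]
  ]
}}

```text
time_s: 8.57
tcp_pos: [0.489, 0.1204, 0.0679]
eef_rot: [0.733, 0.68, 0.001, 0.0]
ft_force: [0.3, 1.8, 5.4]
gripper_width: 0.0005
grasp_force: 2.7
```

Request:
{"api": "jog_arm", "payload": {
  "plan": [
    [0,0,0,-2,0,0.15,-1],
    [0,0,0,-4,0,0.3,-1],
    [0,0,0,-6,0,0.4,-1]
  ]
}}

```text
time_s: 8.95
tcp_pos: [0.4886, 0.1144, 0.0675]
eef_rot: [0.734, 0.68, 0.001, 0.0]
ft_force: [-0.5, 1.9, 5.5]
gripper_width: 0.0007
grasp_force: 2.7
```

Request:
{"api": "jog_arm", "payload": {
  "plan": [
    [0,0,0,-3,0,0.2,-1],
    [0,0,0,-6,0,0.4,-1],
    [0,0,0,-9,0,0.6,-1],
    [0,0,0,-12,0,0.8,-1]
  ]
}}

```text
time_s: 9.45
tcp_pos: [0.4876, 0.1024, 0.0667]
eef_rot: [0.733, 0.68, 0.001, 0.0]
ft_force: [-0.2, 1.5, 5.0]
gripper_width: 0.0004
grasp_force: 2.6
```

```bash
python3 - <<'E'
from h import *
s=r.sense(); print("finger x",(s["tcp_pos"][:2]-E0)@U); tile(roi=(200,180,290,225),h=.038); tile("side",(190,160,290,245),h=.038)
E
```

```text
finger x -0.05114030190481836
top white px 581 board x range mm [-138.7   27.9]
side white px 368 board x range mm [-103.6  248.8]
```

Request:
{"api": "jog_arm", "payload": {
  "plan": [
    [0,0,0,-3,0,0.2,-1],
    [0,0,0,-6,0,0.4,-1],
    [0,0,0,-9,0,0.65,-1],
    [0,0,0,-12,0,0.85,-1],
    [0,0,0,-14,0,1,-1]
  ]
}}

```text
time_s: 10.18
tcp_pos: [0.4865, 0.0884, 0.0657]
eef_rot: [0.734, 0.68, 0.001, 0.0]
ft_force: [0.2, 1.6, 5.2]
gripper_width: 0.0007
grasp_force: 2.7
```

```bash
python3 - <<'E'
from h import *
s=r.sense(); print("finger x",(s["tcp_pos"][:2]-E0)@U); im,d,c=tile(roi=(200,180,290,225),h=.038); tile("side",(190,160,250,245),h=.038)
print(pix("top",np.r_[E0,.034]))
E
```

```text
finger x -0.037121244181901804
top white px 555 board x range mm [-119.4   41.4]
side white px 341 board x range mm [-89.6  50.6]
[[245.06631473 207.76327053]]
```

Tile centre about -22 mm, leaf slope 0.069. Lift off.

Request:
{"api": "jog_arm", "payload": {
  "plan": [
    [0,0,0,0,0,-0.5,-1],
    [0,0,0,0,0,-1,-1],
    [0,0,0,0,0,-5,-1],
    [0,0,0,0,0,-20,-1],
    [0,0,0,0,0,-50,1]
  ]
}}

```text
time_s: 10.9
tcp_pos: [0.4851, 0.0882, 0.1156]
eef_rot: [0.733, 0.68, -0.001, -0.001]
ft_force: [0.4, -0.6, -0.0]
gripper_width: 0.0077
grasp_force: 0.0
```

```bash
python3 - <<'E'
from h import *
im,d,c=tile(roi=(200,180,290,225),h=.037); im2,d2,c2=tile("side",(190,160,250,245),h=.037)
cv2.imwrite("pics/c3.png",np.hstack([cv2.resize(im[165:245,180:280],(400,320)),cv2.resize(im2[140:240,170:280],(400,320))]))
q=np.array([.4824,.0515])+.105*U
s=r.sense(); print("finger x",(s["tcp_pos"][:2]-E0)@U)
E
```

```text
top white px 616 board x range mm [-128.2   42.8]
side white px 437 board x range mm [-91.5  49.3]
finger x -0.0376358462784367
```

View pics/c3.png

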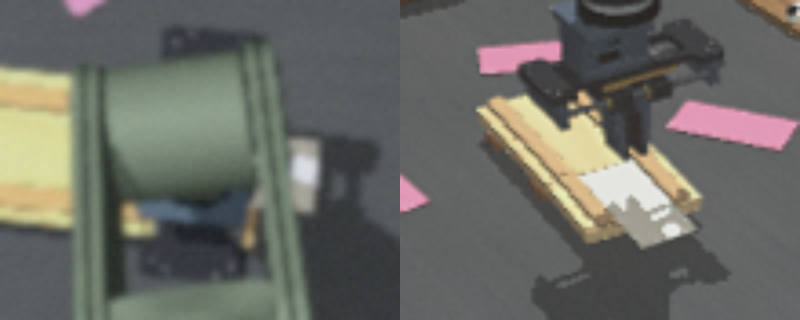

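Tile lies in the channel with about a third hanging out (right crop, end at about (670,235)). Next is the grasp pose, tilted 4° to match the leaf.

```bash
python3 - <<'E'
from h import *
R=Rt(-4.65,3.95); z=R.apply([0,0,1]); g=np.r_[E0+.024*U,.0339]; p=g-.006*z
print(p,z); go(p-.07*z,R); go(p,R)
E
```

```text
[0.48042084 0.02716704 0.03988575] [ 0.00558449  0.06865917 -0.99762454]
turn [0.36 3.86 0.33] shift [-66.9  -3.2   8.9] | t 11.0 tcp [488.2  88.8 118.8] F [0.72 0.81 0.45] w 0.0156
turn [0.36 3.86 0.33] shift [-62.2  -3.6  78.8] | t 11.0 tcp [488.2  88.8 118.8] F [0.72 0.81 0.45] w 0.0156
```

Request:
{"api": "jog_arm", "payload": {
  "plan": [
    [0,2,0,-20,-1,3,1],
    [0,3.9,0.3,-40,-3,8,1],
    [0,3.9,0.3,-60,-3,8,1],
    [0,3.9,0.3,-66,-3,8,1],
    [0,3.9,0.3,-66,-3,8,1]
  ]
}}

```text
time_s: 11.62
tcp_pos: [0.4781, 0.0229, 0.1074]
eef_rot: [0.735, 0.677, 0.025, -0.023]
ft_force: [0.2, 0.3, -0.0]
gripper_width: 0.0655
grasp_force: 0.0
```

Request:
{"api": "jog_arm", "payload": {
  "plan": [
    [0,0,0,0,0,0,1],
    [0,0,0,0,0,0,1]
  ]
}}

```text
time_s: 11.88
tcp_pos: [0.4782, 0.0235, 0.1075]
eef_rot: [0.734, 0.678, 0.025, -0.023]
ft_force: [-0.4, -1.0, 0.3]
gripper_width: 0.0857
grasp_force: 0.0
```

```bash
python3 - <<'E'
from h import *
R=Rt(-4.65,3.95)
go([.48042,.02717,.03989],R)
im,d,c=tile(roi=(200,180,290,225),h=.037); im2,d2,c2=tile("side",(190,160,250,245),h=.037)
cv2.imwrite("pics/c4.png",np.hstack([cv2.resize(im[165:245,180:280],(400,320)),cv2.resize(im2[140:240,170:280],(400,320))]))
E
```

```text
turn [-0.01  0.04  0.06] shift [-0.8  1.9 67.7] | t 11.88 tcp [478.2  23.5 107.5] F [-0.43 -0.97  0.31] w 0.0857
top white px 780 board x range mm [-84.9 111.6]
side white px 339 board x range mm [-87.9  49.8]
```

View pics/c4.png

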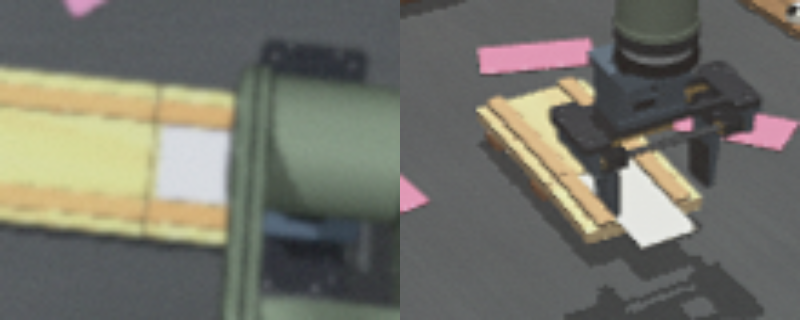

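Tile's rear end shows just past the hinge, at about (158,160) in the left crop, so its centre is about -22 mm. The open fingers straddle it. Descend.

Request:
{"api": "jog_arm", "payload": {
  "plan": [
    [0,0,0,-0.8,1.9,15,1],
    [0,0,0,-0.8,1.9,30,1],
    [0,0,0,-0.8,1.9,45,1],
    [0,0,0,-0.8,1.9,60,1],
    [0,0,0,-0.8,1.9,67.5,1]
  ]
}}

```text
time_s: 12.6
tcp_pos: [0.4796, 0.0266, 0.0385]
eef_rot: [0.735, 0.678, 0.024, -0.024]
ft_force: [0.3, 0.2, -0.1]
gripper_width: 0.0911
grasp_force: 0.0
```

Request:
{"api": "jog_arm", "payload": {
  "plan": [
    [0,0,0,0,0,0,1],
    [0,0,0,0,0,0,1]
  ]
}}

```text
time_s: 12.85
tcp_pos: [0.4807, 0.0265, 0.0403]
eef_rot: [0.735, 0.677, 0.025, -0.023]
ft_force: [0.1, 0.0, -0.2]
gripper_width: 0.091
grasp_force: 0.0
```

```bash
python3 - <<'E'
from h import *
go([.48042,.02717,.03989],Rt(-4.65,3.95))
im2,d2,c2=tile("side",(190,160,250,245),h=.037)
cv2.imwrite("pics/c5.png",cv2.resize(im2[150:230,190:290],(750,600)))
E
```

```text
turn [0.03 0.04 0.01] shift [ 0.6 -0.3  0.4] | t 12.85 tcp [480.7  26.5  40.3] F [ 0.09  0.04 -0.2 ] w 0.091
side white px 225 board x range mm [-39.6  50.1]
```

View pics/c5.png

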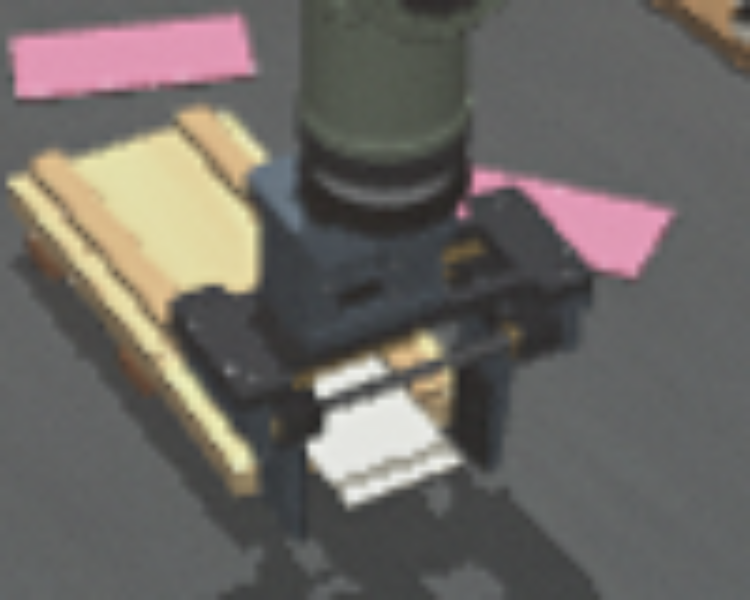

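Fingers straddle the overhang past the board edge, tile end at about (400,480). Close in two stages.

Request:
{"api": "jog_arm", "payload": {
  "plan": [
    [0,0,0,0,0,0,0.42],
    [0,0,0,0,0,0,0.42],
    [0,0,0,0,0,0,0.42],
    [0,0,0,0,0,0,0.36],
    [0,0,0,0,0,0,0.32]
  ]
}}

```text
time_s: 13.52
tcp_pos: [0.4804, 0.0265, 0.0401]
eef_rot: [0.735, 0.677, 0.025, -0.023]
ft_force: [0.5, 0.0, 0.5]
gripper_width: 0.0604
grasp_force: 0.1
```

Request:
{"api": "jog_arm", "payload": {
  "plan": [
    [0,0,0,0,0,0,0.2],
    [0,0,0,0,0,0,0],
    [0,0,0,0,0,0,-1],
    [0,0,0,0,0,0,-1],
    [0,0,0,0,0,0,-1]
  ]
}}

```text
time_s: 14.15
tcp_pos: [0.4804, 0.0265, 0.0401]
eef_rot: [0.735, 0.678, 0.025, -0.023]
ft_force: [-0.5, 0.1, 0.7]
gripper_width: 0.0592
grasp_force: 30.0
```

Request:
{"api": "jog_arm", "payload": {
  "plan": [
    [0,0,0,0.1,0,-1.5,-1],
    [0,0,0,0.3,0,-4,-1],
    [0,0,0,0.6,0,-8,-1],
    [0,0,0,1,0,-14,-1],
    [0,0,0,1.4,0,-20,-1]
  ]
}}

```text
time_s: 14.78
tcp_pos: [0.4804, 0.0266, 0.0606]
eef_rot: [0.735, 0.678, 0.025, -0.023]
ft_force: [-0.5, 0.4, -0.9]
gripper_width: 0.0593
grasp_force: 30.0
```

Request:
{"api": "jog_arm", "payload": {
  "plan": [
    [0,0,0,0.6,0,-8,-1],
    [0,0,0,1.3,0,-18,-1],
    [0,0,0,2.1,0,-30,-1],
    [0,0,0,2.8,0,-40,-1],
    [0,0,0,3.2,0,-45,-1]
  ]
}}

```text
time_s: 15.4
tcp_pos: [0.4807, 0.0267, 0.1061]
eef_rot: [0.735, 0.678, 0.025, -0.023]
ft_force: [-0.5, -0.8, -0.6]
gripper_width: 0.0594
grasp_force: 30.0
```

```bash
cat >> h.py <<'E'
def tilefit(name,zmin=.05,roi=None):
    im,d=r.get_image(name); hs=cv2.cvtColor(im,cv2.COLOR_BGR2HSV); m=((hs[...,1]<40)&(hs[...,2]>140)&(d>0)).astype(np.uint8)
    if roi is not None:
        k=np.zeros_like(m); x0,y0,x1,y1=roi; k[y0:y1,x0:x1]=1; m&=k
    c=np.argwhere(m)[:,::-1]; P=world(name,d,c[:,0],c[:,1]); P=P[P[:,2]>zmin]
    G=np.c_[P[:,:2]-P[:,:2].mean(0),np.ones(len(P))]; k=np.linalg.lstsq(G,P[:,2],rcond=None)[0]
    b=cv2.minAreaRect((P[:,:2]*1e3).astype(np.float32)); 
    print(name,len(P),"slope dx,dy deg",np.degrees(k[:2]).round(2),"mean",(P.mean(0)*1e3).round(1),"rect",np.round(b[0],1),np.round(b[1],1),round(b[2],1),"resid",round((P[:,2]-G@k).std()*1e3,2)); return im,d,P
E
python3 - <<'E'
from h import *
p=r.sense()["tcp_pos"]; px=pix("side",p)[0].astype(int); print(px)
go(p,Rt(-4.65,0))
for n in("top","side"):
    q=pix(n,p)[0].astype(int); im,d,P=tilefit(n,.06,(max(q[0]-70,0),max(q[1]-70,0),q[0]+40,q[1]+40))
cv2.imwrite("pics/c6.png",cv2.resize(im[px[1]-60:px[1]+60,px[0]-80:px[0]+80],(800,600)))
E
```

```text
[239 193]
turn [ 0.06 -3.91  0.01] shift [0. 0. 0.] | t 15.4 tcp [480.7  26.7 106.1] F [-0.55 -0.77 -0.57] w 0.0594
top 837 slope dx,dy deg [ -87.28 -161.15] mean [479.1  49.1 316. ] rect [447.4  60.3] [170.8 124.4] 79.9 resid 62.98
side 170 slope dx,dy deg [-11.52  -2.43] mean [486.7  31.9 104.8] rect [492.1  28.4] [124.4  50.4] 57.3 resid 11.54
```

View pics/c6.png

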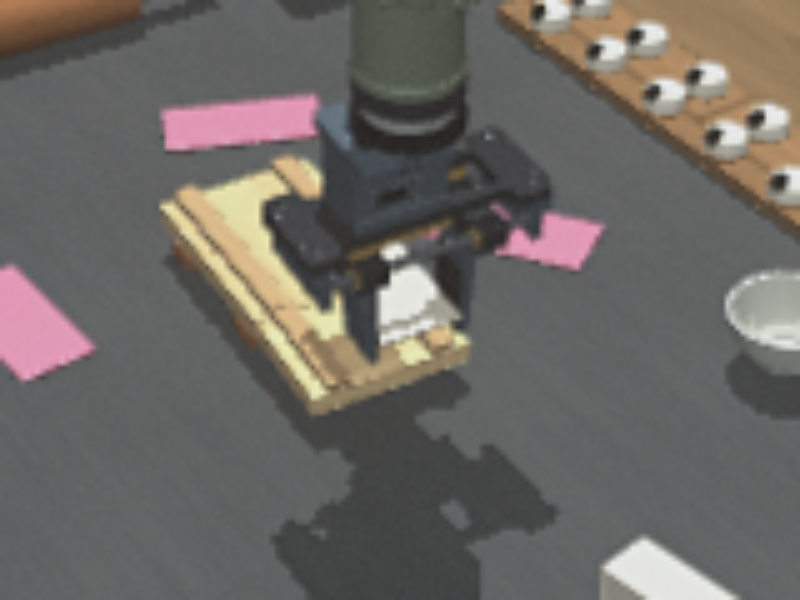

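Tile is held and clear of the board, its end at about (415,310) in the crop. Move over the setter and level the tile.

```bash
python3 - <<'E'
from h import *
go([.5193,-.3086,.11],Rt(9.74))
E
```

```text
turn [  0.55  -3.88 -14.38] shift [-330.    65.6  -26.7] | t 15.5 tcp [480.7  26.7 105.8] F [ 0.04  0.06 -0.97] w 0.0593
```

Request:
{"api": "jog_arm", "payload": {
  "plan": [
    [0,0,0,-8,2,-0.7,-1],
    [0,-1,-1,-24,5,-2,-1],
    [0,-2,-2,-44,9,-4,-1],
    [0.1,-3,-4,-68,14,-6,-1],
    [0.2,-3.9,-6,-92,18,-8,-1]
  ]
}}

```text
time_s: 16.12
tcp_pos: [0.491, -0.0687, 0.1068]
eef_rot: [0.698, 0.716, -0.001, 0.0]
ft_force: [0.1, -0.1, 0.3]
gripper_width: 0.0596
grasp_force: 30.0
```

```bash
python3 - <<'E'
from h import *
go([.5193,-.3086,.11],Rt(9.74))
E
```

```text
turn [-0.02  0.07 -8.31] shift [-240.5   22.3   -2.8] | t 16.12 tcp [491.  -68.7 106.8] F [ 0.05 -0.07  0.29] w 0.0596
```

Request:
{"api": "jog_arm", "payload": {
  "plan": [
    [0,0,-1.5,-28,3,-1,-1],
    [0,0,-3,-58,6,-1,-1],
    [0,0,-4.5,-90,9,-2,-1],
    [0,0,-6,-122,12,-2,-1],
    [0,0,-7,-154,15,-3,-1]
  ]
}}

```text
time_s: 16.75
tcp_pos: [0.5091, -0.2228, 0.1097]
eef_rot: [0.654, 0.757, -0.0, -0.0]
ft_force: [0.1, 0.7, 0.4]
gripper_width: 0.0593
grasp_force: 30.0
```

```bash
python3 - <<'E'
from h import *
go([.5193,-.3086,.11],Rt(9.74))
E
```

```text
turn [-0.04  0.02 -1.36] shift [-86.4  -2.4  -0.3] | t 16.75 tcp [ 509.1 -222.8  109.7] F [0.06 0.69 0.38] w 0.0593
```

Request:
{"api": "jog_arm", "payload": {
  "plan": [
    [0,0,-0.5,-25,-0.5,0,-1],
    [0,0,-1,-48,-1,0,-1],
    [0,0,-1.4,-68,-2,0,-1],
    [0,0,-1.4,-80,-2.4,0,-1],
    [0,0,-1.4,-86,-2.4,0,-1]
  ]
}}

```text
time_s: 17.38
tcp_pos: [0.5195, -0.3065, 0.1097]
eef_rot: [0.645, 0.765, -0.0, -0.0]
ft_force: [-0.5, 0.6, -0.4]
gripper_width: 0.0594
grasp_force: 30.0
```

Request:
{"api": "jog_arm", "payload": {
  "plan": [
    [0,0,0,0,0,0,-1],
    [0,0,0,0,0,0,-1]
  ]
}}

```text
time_s: 17.62
tcp_pos: [0.5195, -0.3052, 0.1099]
eef_rot: [0.644, 0.765, 0.0, -0.0]
ft_force: [0.8, 0.9, -0.7]
gripper_width: 0.0596
grasp_force: 30.0
```

```bash
python3 - <<'E'
from h import *
go([.5193,-.3086,.0479],Rt(9.74))
a=r.get_image("top")[0]; im,d=r.get_image("side"); q=pix("side",r.sense()["tcp_pos"])[0].astype(int); w=pix("top",r.sense()["tcp_pos"])[0].astype(int); print(q,w)
cv2.imwrite("pics/c7.png",np.hstack([cv2.resize(a[w[1]-50:w[1]+50,w[0]-60:w[0]+40],(400,400),interpolation=2),cv2.resize(im[q[1]-50:q[1]+50,q[0]-60:q[0]+40],(400,400),interpolation=2)]))
hs=cv2.cvtColor(im,cv2.COLOR_BGR2HSV); m=(hs[...,1]<40)&(hs[...,2]>140); c=np.argwhere(m)[:,::-1]
P=world("side",d,c[:,0],c[:,1]); k=(P[:,2]>.08)&(P[:,2]<.13)&(abs(P[:,0]-.51)<.08)&(P[:,1]>-.38)&(P[:,1]<-.15); P=P[k]
G=np.c_[P[:,:2]-P[:,:2].mean(0),np.ones(len(P))]; 
for i in range(3):
    kk=np.linalg.lstsq(G,P[:,2],rcond=None)[0]; e=abs(P[:,2]-G@kk)<.006; P,G=P[e],G[e]
print(len(P),kk,P.mean(0),P.min(0),P.max(0))
E
```

```text
turn [-0.02 -0.03  0.06] shift [-3.4 -0.8 62. ] | t 17.62 tcp [ 519.5 -305.2  109.9] F [ 0.81  0.93 -0.69] w 0.0596
[312 244] [358 197]
118 [-1.36564176e-02  4.16859883e-06  1.05252723e-01] [ 0.51671042 -0.29775407  0.10525272] [ 0.47392347 -0.33142067  0.10144928] [ 0.55318204 -0.20060839  0.10998513]
```

View pics/c7.png

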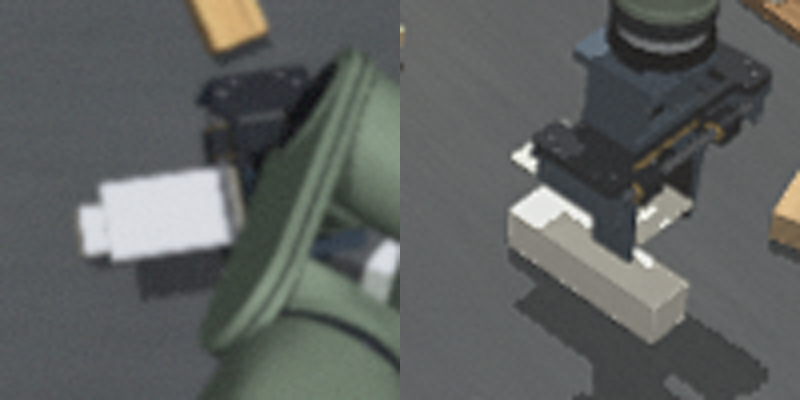

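Tile is level above the bar (left crop, rear end at about (103,220)). Check that rear end numerically.

```bash
python3 - <<'E'
from h import *
im,d=r.get_image("top"); hs=cv2.cvtColor(im,cv2.COLOR_BGR2HSV); m=((hs[...,1]<40)&(hs[...,2]>150))
D=np.array([.169,-.986]); Vv=np.array([.986,.169]); c=np.argwhere(m[180:225,315:356])[:,::-1]+[315,180]
P=onplane("top",c[:,0],c[:,1],.105)[:,:2]-[.5115,-.2633]; x=P@D*1e3; y=P@Vv*1e3
for lo in range(-90,-20,5):
    k=(x>lo)&(x<lo+5)
    if k.any(): print(lo,round(y[k].min(),1),round(y[k].max(),1))
E
```

```text
-90 -17.2 8.0
-85 -21.2 16.9
-80 -18.6 16.4
-75 -19.6 16.0
-70 -26.7 30.6
-65 -27.2 30.1
-60 -28.1 32.8
-55 -28.6 31.9
-50 -26.4 31.4
-45 -26.9 30.5
-40 -27.8 32.7
-35 -28.8 32.2
-30 -26.2 31.7
-25 -27.1 30.8
```

Request:
{"api": "jog_arm", "payload": {
  "plan": [
    [0,0,0,-2,-1,6,-1],
    [0,0,0,-5,-2,18,-1],
    [0,0,0,-5,-2,32,-1],
    [0,0,0,-5,-2,44,-1],
    [0,0,0,-5,-2,51,-1]
  ]
}}

```text
time_s: 18.4
tcp_pos: [0.518, -0.3108, 0.0575]
eef_rot: [0.644, 0.765, -0.0, -0.001]
ft_force: [-0.3, 0.3, -0.3]
gripper_width: 0.0594
grasp_force: 30.0
```

Request:
{"api": "jog_arm", "payload": {
  "plan": [
    [0,0,0,0,0,1,-1],
    [0,0,0,0,0,2,-1],
    [0,0,0,0,0,3,-1],
    [0,0,0,0,0,4,-1],
    [0,0,0,0,0,5,-1]
  ]
}}

```text
time_s: 19.02
tcp_pos: [0.5185, -0.3111, 0.054]
eef_rot: [0.644, 0.765, 0.0, 0.0]
ft_force: [-0.7, -0.0, -0.5]
gripper_width: 0.0594
grasp_force: 30.0
```

Request:
{"api": "jog_arm", "payload": {
  "plan": [
    [0,0,0,0,0,1,-1],
    [0,0,0,0,0,2,-1],
    [0,0,0,0,0,3,-1],
    [0,0,0,0,0,4,-1],
    [0,0,0,0,0,4.5,-1]
  ]
}}

```text
time_s: 19.65
tcp_pos: [0.5185, -0.3111, 0.0493]
eef_rot: [0.644, 0.765, -0.0, -0.0]
ft_force: [0.6, 0.2, -0.0]
gripper_width: 0.0588
grasp_force: 30.0
```

Request:
{"api": "jog_arm", "payload": {
  "plan": [
    [0,0,0,0,0,0.5,-1],
    [0,0,0,0,0,1,-1],
    [0,0,0,0,0,1,-1]
  ]
}}

```text
time_s: 20.02
tcp_pos: [0.5185, -0.3111, 0.0484]
eef_rot: [0.644, 0.765, -0.0, -0.0]
ft_force: [0.0, 0.0, -0.5]
gripper_width: 0.0594
grasp_force: 30.0
```

Request:
{"api": "jog_arm", "payload": {
  "plan": [
    [0,0,0,0,0,0.3,-1],
    [0,0,0,0,0,0.6,-1],
    [0,0,0,0,0,0.6,-1]
  ]
}}

```text
time_s: 20.4
tcp_pos: [0.5185, -0.3111, 0.0481]
eef_rot: [0.644, 0.765, 0.0, 0.0]
ft_force: [-0.8, 1.3, 2.4]
gripper_width: 0.0594
grasp_force: 30.0
```

Request:
{"api": "jog_arm", "payload": {
  "plan": [
    [0,0,0,0,0,0.2,-1],
    [0,0,0,0,0,0.4,-1],
    [0,0,0,0,0,0.4,-1]
  ]
}}

```text
time_s: 20.78
tcp_pos: [0.5185, -0.3111, 0.0481]
eef_rot: [0.644, 0.765, 0.0, 0.0]
ft_force: [-0.4, 1.1, 6.8]
gripper_width: 0.0592
grasp_force: 30.0
```

Contact made at 6.8 N. Back off slightly and release.

Request:
{"api": "jog_arm", "payload": {
  "plan": [
    [0,0,0,0,0,-0.4,-1],
    [0,0,0,0,0,-0.4,0.4],
    [0,0,0,0,0,-0.4,0.5],
    [0,0,0,0,0,-0.4,0.7],
    [0,0,0,0,0,-0.4,1]
  ]
}}

```text
time_s: 21.4
tcp_pos: [0.5184, -0.3111, 0.0476]
eef_rot: [0.644, 0.765, -0.0, -0.0]
ft_force: [-0.5, -0.1, 0.4]
gripper_width: 0.0847
grasp_force: 0.0
```

Request:
{"api": "jog_arm", "payload": {
  "plan": [
    [0,0,0,0,0,0,1],
    [0,0,0,0,0,0,1],
    [0,0,0,0,0,0,1]
  ]
}}

```text
time_s: 21.78
tcp_pos: [0.5185, -0.3111, 0.0478]
eef_rot: [0.644, 0.765, -0.0, -0.0]
ft_force: [0.6, 0.3, 1.0]
gripper_width: 0.091
grasp_force: 0.0
```

Request:
{"api": "jog_arm", "payload": {
  "plan": [
    [0,0,0,0,0,-5,1],
    [0,0,0,0,0,-15,1],
    [0,0,0,0,0,-40,1],
    [0,0,0,0,0,-80,1],
    [0,0,0,0,0,-120,1]
  ]
}}

```text
time_s: 22.4
tcp_pos: [0.5185, -0.3111, 0.1697]
eef_rot: [0.644, 0.765, 0.0, 0.0]
ft_force: [0.4, 0.2, -0.4]
gripper_width: 0.0913
grasp_force: 0.0
```

Request:
{"api": "jog_arm", "payload": {
  "plan": [
    [0,0,0,-30,0,-20,1],
    [0,0,0,-80,0,-30,1],
    [0,0,0,-100,0,-30,1],
    [0,0,0,-100,0,-30,1],
    [0,0,0,-100,0,-30,1]
  ]
}}

```text
time_s: 23.02
tcp_pos: [0.5351, -0.4087, 0.1979]
eef_rot: [0.644, 0.765, 0.0, -0.001]
ft_force: [-1.4, 0.6, -0.4]
gripper_width: 0.0911
grasp_force: 0.0
```

```bash
python3 - <<'E'
from h import *
im,d=r.get_image("side"); print(r.sense()["time_s"],r.sense()["tcp_pos"])
hs=cv2.cvtColor(im,cv2.COLOR_BGR2HSV); m=((hs[...,1]<40)&(hs[...,2]>190)).astype(np.uint8)
q=pix("side",[.5115,-.2633,.0435])[0].astype(int); cv2.imwrite("pics/c8.png",cv2.resize(im[q[1]-60:q[1]+60,q[0]-80:q[0]+80],(800,600)))
D=np.array([.169,-.986]); Vv=np.array([.986,.169]); c=np.argwhere(m[q[1]-45:q[1]+45,q[0]-45:q[0]+45])[:,::-1]+q-45
P=world("side",d,c[:,0],c[:,1]); P=P[(abs(P[:,2]-.0435)<.006)]; P2=P[:,:2]-[.5115,-.2633]
b=cv2.minAreaRect((np.c_[P2@D,P2@Vv]*1e3).astype(np.float32)); print(len(P),b,np.median(P[:,2]), (P2@D).mean(),(P2@Vv).mean())
G=np.c_[P2,np.ones(len(P))]; print(np.linalg.lstsq(G,P[:,2],rcond=None)[0])
E
```

```text
23.075 [ 0.53523503 -0.40844242  0.19791079]
609 ((2.9818344116210938, -1.1054573059082031), (64.62002563476562, 149.33433532714844), 88.65775299072266) 0.043323612627784606 0.006064778413986236 -0.001731381031644813
[-0.01192387 -0.00376975  0.04322483]
```

View pics/c8.png

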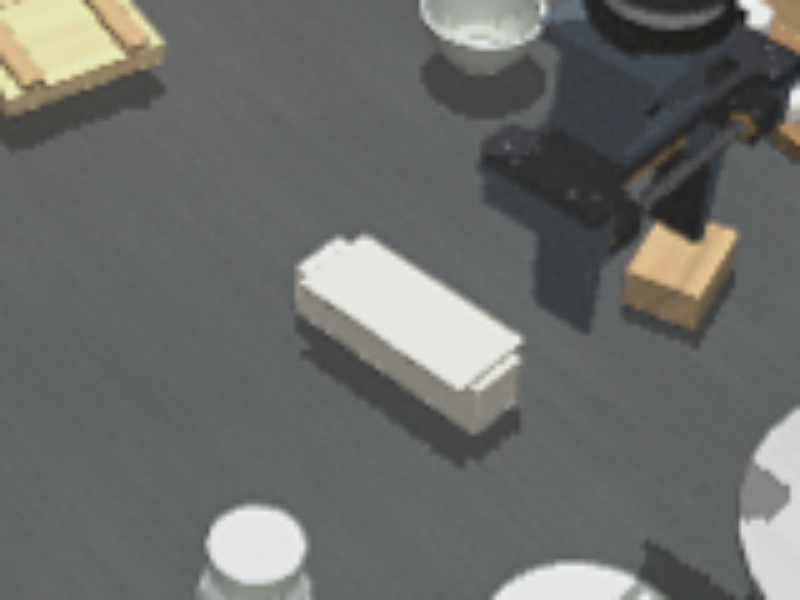

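Tile lies flat on the bar, about (410,310) in the crop. It overlaps both sides evenly and is along-centred within a few mm. The fingers are clear.

```bash
python3 -c "
from rig import r
print(r.sign_off())"
```

```text
the job is handed in; nothing more can be done
None
```

The job is handed in at about 23 s: the tile was slid out to about 43 mm overhang, gripped by that end, lifted and laid flat on the setter, centred to within a few mm by camera; no verdict was returned.

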